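# Load the toy timber lorry

### The arm

A 6-joint arm with a two-finger parallel gripper is mounted at the origin on the work surface. World frame = base frame: x ahead of the robot, y to its left, z up, the work surface at z = 0. Lengths are in m, angles in degrees, forces in N, time in s.
With the tool pointing down it reaches from about 0.35 to 0.875 m from the base axis. Payload 4.2 kg.
Tool frame: the origin (TCP) lies between the finger pads; the fingertips stand 8 mm ahead of it and the grasp point (between the pads) lies 11 mm behind it; z points along the fingers, y is the line along which they close (so a half turn about z gives the same grasp; the last joint's range is limited). The gripper opens to 85 mm and grips with 20 to 120 N. Pads are 22 mm wide; open, the fingers measure 114 mm over their backs; the gripper's body (76 mm by 85 mm) begins 54 mm behind the grasp point. The pads swing forward as they close: fully open they stand 13 mm farther back than shut.
Start: joints at [-55.199, 22.042, 0.453, 0, -68.411, -14.817], TCP at [0.214, -0.587, 0.239] pointing down, gripper open.
Joint ranges: [-179.83, 179.83], [-69.29, 118.12], [-61.27, 80.66], [-181.25, 117.63], [-171.15, -9.14], [-177.46, 177.46]. Speed limits (degrees/s): [159.86, 159.86, 180, 180, 180, 180].

### API

Orientations are given as a 3x3 rotation matrix whose columns are the frame's x, y, z axes.
In Python, from rig import manip gives the robot as it stands.
- The arm moves only by the tool servo_tool, never from a script. Its arguments are lists of equal length, an entry for each row: "offset": the shift along the tool's x, y, z in m, a list of three; "spin": the turn about the tool's z in degrees; "hand": the closure, from -1 (fully open) to 1 (shut). A call has 1 to 8 rows; each row shifts and turns the commanded pose from where the row before left it, along the tool's axes as they then stand; what a row does not reach is not made up. A row lasts 1/12 s, in which the tool goes at most 41.7 mm and 7.16 degrees, less where a joint would pass 70% of its speed; a pose out of reach is approached as far as the arm can. A call is refused whole if a number of a shift passes 0.0417 or a number of a turn 7.16, either way. A call with a gripper value outside its range is refused whole. The fingers move at their own pace and stop on an object; "newtons" is the grip in N (left out, the last holds). Time passes only in rows, so rows that do not move let the fingers close. It gives the time, the measured TCP pose, the force, the opening and the grip force at its end, in the units of the state.
- manip.read_state(): the state, without advancing time (a new reading comes with each control period).
- manip.snapshot(name): name is "scene" or "side" or "wrist"; returns a dict with "frame" (400x640x3 uint8, red, green, blue), "fx", "fy", "cx", "cy" (pixels), "rvec" (rotation vector, rad) and "tvec" (3), from world to camera coordinates, as OpenCV has them. Camera axes: x right, y down, z forward; pixel columns grow to the right and rows downward; lengths in m; the calibration is good to about 2 mm. A picture is of the moment at which its call begins. There is no depth.
- manip.close_job(): hands the job in; it is judged then, once.
Trained networks look in the newest picture that a camera, given by its name, has taken for a name from the list of things; names that differ only in an ending like _2 or _b are one class to them, and where a whole thing is asked for, a point or a joint stands for the part that bears it (a point fixed in the world has none). Each returns a list of dicts, best first, with "score" (0 to 1); they miss things now and then, are a little off and sometimes report something else, mostly with a low value. They report only what shows in the picture. A call takes as long as a camera call. They do not tell look-alikes from the thing itself.
- manip.boxes_of(camera, target): "uv" ([column, row] in pixels, amid what is visible of it).
- manip.regions_of(camera, target): "pixels" (400x640 bool, what is visible of it) and "uv" ([column, row] in pixels, amid what is visible of it).
The state is a dict: "time": time; "joint_pos": joint angles; "qvel": joint speeds; "tau": joint torques, N m; "tcp_pos": TCP position; "ee_rot": TCP orientation; "force": force on the tool from outside, world axes, zero at the start; "moment": the same for the moment, N m; "width": finger opening in m; "gripper_force": force on a finger pad.
Only numpy, scipy, OpenCV 4.12 (cv2) and the standard library are available. Lean on these libraries where they do the work, as an engineer would, in place of code of your own. Each camera call takes 0.05 s, during which the arm holds its last target. There are 200 camera calls.

### The job

Load the wooden toy lorry with its three 120 mm round logs for the shop display: first lay the two slim logs in the two grooves along its bed, one in each, then lay the thick log on top in the hollow between them, all lengthwise and centred end to end over the two bolsters. Lower each log gently until it lies home on its supports and hold it there for a moment to settle before you let go; never drop or knock a log loose. Leave the square bar, the short stub and the other toys where they are.

Things in the scene. Friction and masses are not known exactly. Their poses are not given: they have to be found in the camera images.
- lorry: Wooden toy lorry, fixed, 260 mm long (x), 135 mm wide; origin on the table under its middle; z up. Cab at its -x end, x -126 to -64 mm, 113 mm high. On the flat chassis board (80 mm wide, top at 34 mm) stand two cross bolsters 12 mm thick at x = -5 and +75 mm, 68 mm free between them for fingers. Each has two V grooves at y = +35 and -35 mm and an outer stake 101 mm high at each end.
- groove_left (a point): Where the middle of a slim log's axis lies when home in the lorry's +y grooves, centred over the bolsters: (35, 35, 72) mm in the lorry's frame. Axes as the lorry's; the log lies along x. Groove sides slope 50 degrees; the ridge between the grooves is 65 mm high; a log at home is about 2 mm from the stakes, which lean outwards. 36 mm stay free between the two slim logs.
- groove_right (a point): The same for the -y grooves: (35, -35, 72) mm in the lorry's frame; axes as the lorry's.
- top_hollow (a point): Where the middle of the thick log's axis lies when it rests on both slim logs: (35, 0, 103.4) mm in the lorry's frame; axes as the lorry's. The tops of the slim logs are then 89 mm above the table, 14 mm below this point: fingers holding the thick log must not reach lower.
- log_a: First slim round log of plain wood, 34 mm in diameter, 120 mm long, 50 to 105 g. Origin at its middle, on its axis; x runs along the log (either way round), y and z turn as it rolls. Starts lying loose on the table, 17 mm origin height, so it can roll. The other slim log is just the same.
- log_b: Second slim round log of plain wood, 34 mm in diameter, 120 mm long, 50 to 105 g. Origin at its middle, on its axis; x runs along the log (either way round), y and z turn as it rolls. Starts lying loose on the table, 17 mm origin height, so it can roll. The other slim log is just the same.
- log_big: The thick round log of plain wood, 60 mm in diameter, 120 mm long, 150 to 290 g. Origin at its middle, on its axis; x runs along the log (either way round), y and z turn as it rolls. Starts lying loose on the table, origin at 30 mm.
- beam: Square bar of the same plain wood, 34 x 34 mm, 120 mm long (its x), lying loose among the logs; origin at its centre, 17 mm up. Bystander: leave it where it is.
- stub: Short round stub, 34 mm in diameter, 60 mm long (its x), lying; origin at its middle, 17 mm up. Bystander: leave it where it is.
- cup: White toy mug, 60 mm across, 45 mm high; origin under its centre. Bystander: leave it where it is.
- skittle: Turned wooden skittle, standing, 60 mm across, 158 mm high; origin under its centre. Bystander: leave it where it is.
- tin: Round tin, 66 mm across, 100 mm high; origin under its centre. Bystander: leave it where it is.
- peg_doll: Turned wooden peg doll, standing, 40 mm across, 76 mm high; origin under its centre. Bystander: leave it where it is.
- block: Wooden cube block, 45 mm; origin under its centre. Bystander: leave it where it is.
There are look-alikes about, which are no part of the job. Leave any green look-alike of the log_b alone.

How it is judged:
By the outcome, as a careful person would: the job done as asked, in the order asked, and still so for the second after the job is handed in, with the robot touching nothing.
It also fails if it takes over 72 s, if anything falls off the work surface, if the arm or the gripper's body presses on something with over 40 N, if the wrist force passes 120 N, or if a joint passes its speed limit or range.

## Working session

There is one attempt and no reset: what is moved stays moved. The work goes in short steps, Python scripts to look and compute and a tool call to move; the robot and the scene stay as the last step left them, time stands still between calls to the robot, and variables do not carry over. Pictures are saved under pics/ and viewed, at most 10 in all, crops included, and the job is handed in when it is done.

Besides the shell and the picture viewer there is one more tool, called after "Request:" as a command line: name --pt "numbers of a row" for each row, then --argument value for the rest. servo_tool: Moves the arm, as the interface text tells. Its arguments: {"type":"object","properties":{"offset":{"type":"array"},"spin":{"type":"array"},"hand":{"type":"array"},"newtons":{"type":"number"}},"required":["offset","spin","hand"]}

```bash
mkdir -p pics
cat > h.py <<'E'
import numpy as np, cv2
from rig import manip
def cam(s):
    R=cv2.Rodrigues(np.array(s["rvec"],float))[0]; t=np.array(s["tvec"],float).ravel()
    K=np.array([[s["fx"],0,s["cx"]],[0,s["fy"],s["cy"]],[0,0,1.]]); return K,R,t
def ray(s,uv,z):
    K,R,t=cam(s); d=R.T@np.linalg.solve(K,np.array([uv[0],uv[1],1.])); c=-R.T@t
    return c+d*(z-c[2])/d[2]
def proj(s,p):
    K,R,t=cam(s); q=K@(R@np.asarray(p,float)+t); return q[:2]/q[2]
def save(s,n,crop=None,k=1):
    f=s["frame"][:,:,::-1]
    if crop: f=f[crop[1]:crop[3],crop[0]:crop[2]]
    cv2.imwrite("pics/"+n,cv2.resize(f,None,fx=k,fy=k,interpolation=cv2.INTER_CUBIC))
E
python3 - <<'E'
from h import *
a=manip.snapshot("scene");b=manip.snapshot("side")
im=np.vstack([a["frame"],b["frame"]])[:,:,::-1]
cv2.imwrite("pics/0.png",cv2.resize(im,(480*1,600))); save(a,"scene.png",k=1.25); save(b,"side.png",k=1.25)
for n,s in(("scene",a),("side",b)):
    K,R,t=cam(s); print(n,-R.T@t,R[2],K[0,0])
    for x in("lorry","log_a","log_big","beam","stub"):
        for r in manip.regions_of(n,x)[:5]:
            print(x,round(r["score"],2),np.round(r["uv"]),r["pixels"].sum(),ray(s,r["uv"],.03 if x=="log_big" else .017).round(3))
E
```

```text
scene [ 1.00565091 -0.13569042  0.96853589] [-0.48917943  0.1453094  -0.85999341] 369.0960534582523
lorry 0.9 [319. 250.] 3948 [ 0.61  -0.036  0.017]
lorry 0.44 [306. 335.] 436 [ 0.817 -0.13   0.017]
log_a 0.97 [376. 210.] 470 [0.535 0.161 0.017]
log_a 0.9 [376. 134.] 320 [0.26  0.267 0.017]
log_a 0.89 [420. 139.] 322 [0.322 0.398 0.017]
log_a 0.69 [397. 171.] 381 [0.422 0.275 0.017]
log_a 0.62 [229. 228.] 526 [ 0.467 -0.265  0.017]
log_big 0.95 [237. 279.] 1175 [ 0.632 -0.266  0.03 ]
log_big 0.64 [304. 332.] 421 [ 0.811 -0.133  0.03 ]
beam 0.77 [433. 211.] 664 [0.586 0.323 0.017]
beam 0.49 [322. 252.] 3854 [ 0.617 -0.029  0.017]
stub 0.62 [230. 226.] 437 [ 0.461 -0.259  0.017]
stub 0.48 [333. 176.] 190 [0.38  0.078 0.017]
side [0.44066146 0.67434116 0.83299406] [ 0.09023394 -0.66104686 -0.74489924] 385.5392542743855
lorry 0.71 [305. 198.] 3517 [ 0.601 -0.05   0.017]
log_a 0.84 [366. 310.] 781 [0.41  0.274 0.017]
log_a 0.8 [411. 373.] 958 [0.314 0.4   0.017]
log_a 0.77 [362. 153.] 371 [ 0.448 -0.258  0.017]
log_a 0.67 [438. 312.] 922 [0.25  0.261 0.017]
log_a 0.61 [318. 268.] 641 [0.532 0.175 0.017]
log_big 0.69 [305. 146.] 691 [ 0.631 -0.261  0.03 ]
beam 0.84 [282. 321.] 1095 [0.595 0.319 0.017]
stub 0.7 [392. 194.] 523 [ 0.354 -0.088  0.017]
stub 0.57 [385. 242.] 332 [0.371 0.079 0.017]
```

View pics/scene.png

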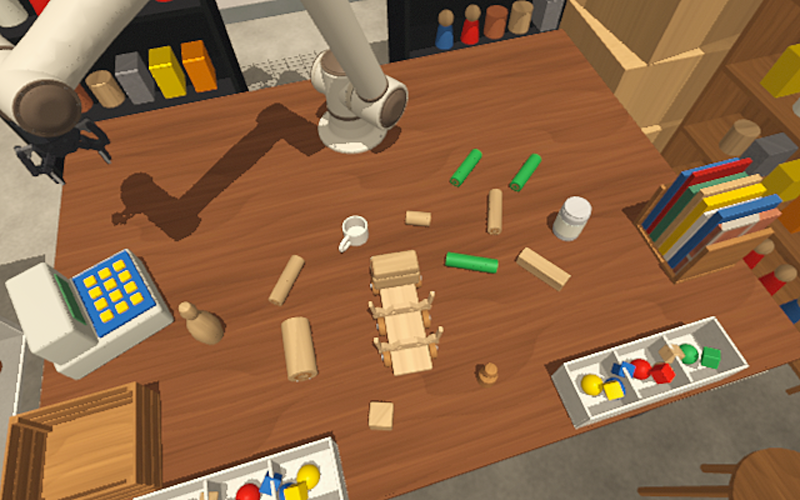

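View pics/side.png

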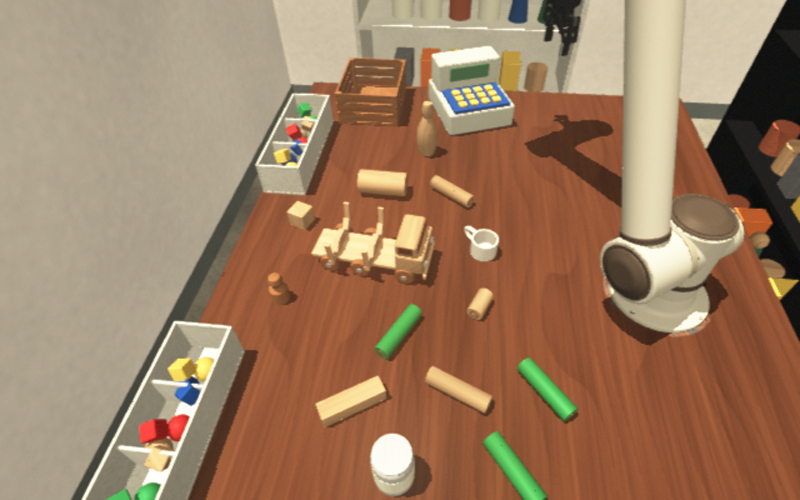

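The green logs at scene-view pixels (466,167), (525,172) and (471,262) are look-alikes. The plain slim round logs are at (495,211) and (286,280). The short one at (418,218) is the stub and the square one at (543,268) is the beam. I'll confirm this in one crop and fit the poses from the masks.

```bash
cat >> h.py <<'E'
def hullmask(s,P):
    q=np.array([proj(s,p) for p in P]); h=cv2.convexHull((q*16).round().astype(np.int32).reshape(-1,1,2))
    m=np.zeros((400,640),np.uint8); cv2.fillConvexPoly(m,h,255,cv2.LINE_AA,4); return m/255.
def cyl(x,y,a,r,L,z=None):
    z=r if z is None else z; th=np.linspace(0,2*np.pi,24,endpoint=False); u=np.array([np.cos(a),np.sin(a)])
    return [(x+u[0]*e-u[1]*r*np.cos(t),y+u[1]*e+u[0]*r*np.cos(t),z+r*np.sin(t)) for e in(-L/2,L/2) for t in th]
def fitcyl(views,x0,r,L,z=None):
    from scipy.optimize import minimize
    f=lambda p:sum(np.abs(hullmask(s,cyl(p[0],p[1],p[2]/10,r,L,z))-m).sum() for s,m in views)
    best=None
    for a in np.arange(0,31.4,4)if x0[2] is None else [x0[2]*10]:
        o=minimize(f,[x0[0],x0[1],a],method="Nelder-Mead",options=dict(initial_simplex=[[x0[0],x0[1],a],[x0[0]+.015,x0[1],a],[x0[0],x0[1]+.015,a],[x0[0],x0[1],a+2]],xatol=1e-4,maxiter=150))
        if best is None or o.fun<best.fun: best=o
    return best.x[0],best.x[1],np.degrees(best.x[2]/10)%180,best.fun,[m.sum() for s,m in views]
E
python3 - <<'E'
from h import *
S={n:manip.snapshot(n) for n in("scene","side")}
import pickle
det={(n,x):manip.regions_of(n,x) for n in S for x in("log_a","log_big","lorry")}
pickle.dump((S,det),open("s0.pkl","wb"))
for nm,x,z,p in(("left","log_a",.017,(.415,.275)),("right","log_a",.017,(.457,-.262)),("big","log_big",.03,(.632,-.264))):
    v=[]
    for n in S:
        for r in det[n,x]:
            if np.hypot(*(ray(S[n],r["uv"],z)[:2]-p))<.04: v.append((S[n],r["pixels"].astype(float)));break
    for vv in [v]+[[w] for w in v]: print(nm,np.round(fitcyl(vv,(*p,None),z,.12)[:4],4),[w[1].sum() for w in vv])
s=S["scene"]; f=s["frame"][120:320,200:460,::-1]; g=S["side"]["frame"][140:260,230:370,::-1]
A=cv2.resize(f,None,fx=2,fy=2,interpolation=cv2.INTER_CUBIC);B=cv2.resize(g,None,fx=2,fy=2,interpolation=cv2.INTER_CUBIC)
im=np.zeros((400,800,3),np.uint8);im[:400,:520]=A;im[:240,520:800]=B
cv2.imwrite("pics/crop1.png",im)
E
```

```text
left [  0.4106   0.2744 157.0021 152.7922] [np.float64(402.0), np.float64(878.0)]
left [  0.4086   0.2738 157.6652  62.9882] [np.float64(402.0)]
left [  0.411    0.275  156.6925  81.3412] [np.float64(878.0)]
right [  0.4519  -0.2619 144.2762 164.4824] [np.float64(525.0), np.float64(355.0)]
right [  0.4524  -0.2618 144.0563  55.0627] [np.float64(525.0)]
right [  0.4517  -0.2625 140.0648 102.9608] [np.float64(355.0)]
big [ 6.293000e-01 -2.633000e-01  1.612600e+00  2.901922e+02] [np.float64(1053.0), np.float64(733.0)]
big [  0.6265  -0.2627 178.6715 199.1451] [np.float64(1053.0)]
big [ 0.6283 -0.2618  1.3847 87.8706] [np.float64(733.0)]
```

View pics/crop1.png

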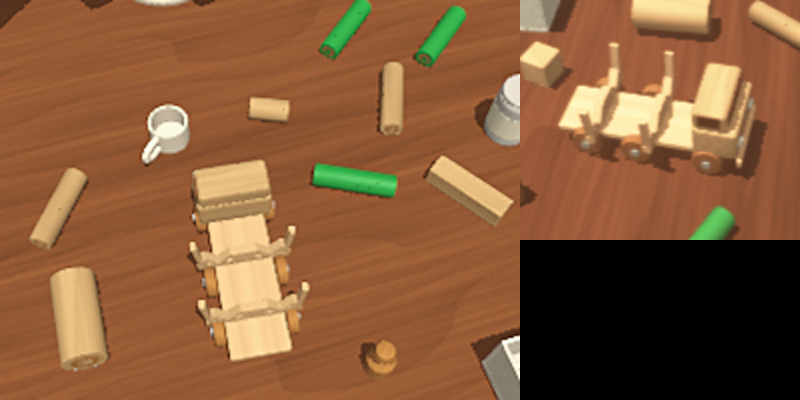

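Confirmed in the crop: the plain slim logs are at (392,98) and (59,208), the thick log at (78,318) and the lorry at about (245,270) with its cab towards the robot. Next I'll fit the lorry pose from the stake tops and chassis corners.

Run:
```python
from h import *
import pickle
from scipy.optimize import least_squares
S,det=pickle.load(open("s0.pkl","rb"))
O=[("scene",(352.5,263.5),(75,1)),("scene",(301,272.5),(75,-1)),("scene",(346,235.5),(-5,1)),("scene",(297.5,243),(-5,-1)),
("side",(277,163.5),(75,-1)),("side",(304,167.5),(-5,-1)),("side",(263,190),(75,1)),("side",(291.5,189),(-5,1)),
("scene",(345,295),(130,40,34)),("scene",(315,298.5),(130,-40,34))]
def w(p,l):
    if len(l)==2: l=(l[0],l[1]*p[3]*1000,101)
    c,s=np.cos(p[2]),np.sin(p[2]);x,y,z=np.array(l)/1000
    return (p[0]+c*x-s*y,p[1]+s*x+c*y,z)
f=lambda p:np.concatenate([proj(S[n],w(p,l))-uv for n,uv,l in O])
o=least_squares(f,[.6,-.04,.1,.06],loss="soft_l1")
print(o.x,np.degrees(o.x[2]));print(f(o.x).reshape(-1,2).round(1).tolist())
for l in((35,35,72),(35,-35,72),(35,0,103.4)): print(l,np.round(w(o.x,l),4))
st=manip.read_state();print(st["tcp_pos"],st["ee_rot"],st["force"],st["width"])
s=manip.snapshot("wrist");save(s,"w0.png");K,R,t=cam(s);c=-R.T@t;E=np.array(st["ee_rot"])
print("cam in tool",E.T@(c-st["tcp_pos"]),(R@E).round(3).tolist(),s["fx"])
```

```text
[ 0.61867275 -0.03116337 -0.1259389   0.06078054] -7.215767203801675
[[-2.3, -0.2], [0.7, -1.3], [-2.0, -0.9], [0.0, -1.2], [-1.0, -1.4], [-0.6, -1.0], [-2.2, 3.2], [-1.3, 9.3], [0.1, -0.8], [-0.8, 0.9]]
(35, 35, 72) [ 0.6578 -0.0008  0.072 ]
(35, -35, 72) [ 0.649  -0.0703  0.072 ]
(35, 0, 103.4) [ 0.6534 -0.0356  0.1034]
[ 0.2136043  -0.58733885  0.23932197] [[-9.39809969e-01 -3.41697558e-01  4.10135598e-05]
 [-3.41697558e-01  9.39809970e-01 -8.32031849e-07]
 [-3.82606492e-05 -1.47961851e-05 -9.99999999e-01]] [ 0.35306127 -0.06396425  0.06667627] 0.08551208815413092
cam in tool [ 0.06925917  0.00056488 -0.13561991] [[0.001, 1.0, -0.0], [-0.963, 0.001, -0.271], [-0.271, 0.0, 0.963]] 332.49808861892325
```

View pics/w0.png

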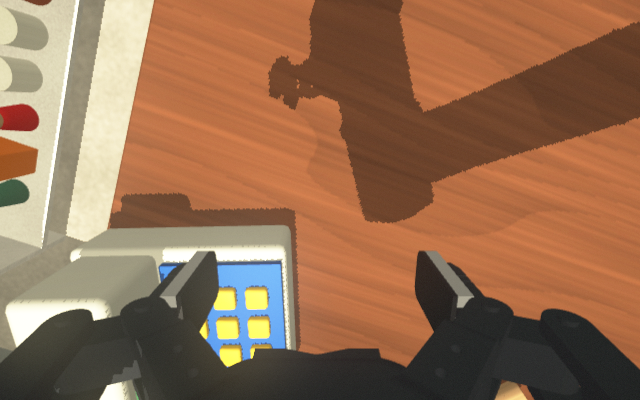

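```bash
cat >> h.py <<'E'
def plan(wps,hand=-1):
    """wps: [(x,y,z,az_deg,rows or None)], prints rows for servo_tool"""
    st=manip.read_state(); E=np.array(st["ee_rot"]); p=np.array(st["tcp_pos"]); a=np.degrees(np.arctan2(E[1,0],E[0,0])); rows=[]
    for x,y,z,az,n in wps:
        q=np.array([x,y,z]); p0=p.copy();a0=a; da=(az-a0+180)%360-180
        n=n or int(np.ceil(max(1.5*np.linalg.norm(q-p0)/.040,1.5*abs(da)/7,2)))
        for i in range(1,n+1):
            u=i/n; u=u*u*(3-2*u); th=np.radians(a); X=np.array([np.cos(th),np.sin(th),0]);Y=np.array([np.sin(th),-np.cos(th),0]);Z=np.array([0,0,-1.])
            d=p0+(q-p0)*u-p; o=np.round([d@X,d@Y,d@Z],3); s=round(-(a0+da*u-a),1)
            rows.append((o.tolist(),s)); p=p+X*o[0]+Y*o[1]+Z*o[2]; a-=s
    print("from",np.round(st["tcp_pos"],4),"rows",len(rows))
    for k in range(0,len(rows),8):
        b=rows[k:k+8]; print('offset',str([r[0] for r in b]).replace(' ','').replace('0.','.'),'spin',[r[1] for r in b],'hand',str([hand]*len(b)).replace(' ',''))
    print("end",p.round(4),a%360)
E
python3 -c "
from h import *
plan([(.452,-.262,.20,144.2,None)])"
```

```text
from [ 0.2136 -0.5873  0.2393] rows 16
offset [[-.004,.003,.0],[-.01,.007,.002],[-.016,.011,.002],[-.02,.017,.002],[-.023,.02,.003],[-.023,.025,.003],[-.023,.029,.004],[-.021,.031,.004]] spin [np.float64(0.6), np.float64(1.8), np.float64(2.7), np.float64(3.6), np.float64(4.2), np.float64(4.8), np.float64(5.0), np.float64(5.2)] hand [-1,-1,-1,-1,-1,-1,-1,-1]
offset [[-.018,.033,.003],[-.014,.034,.004],[-.011,.032,.003],[-.007,.03,.003],[-.004,.025,.003],[-.002,.02,.002],[-.0,.013,.001],[-.0,.004,.0]] spin [np.float64(5.2), np.float64(5.0), np.float64(4.7), np.float64(4.3), np.float64(3.5), np.float64(2.8), np.float64(1.8), np.float64(0.6)] hand [-1,-1,-1,-1,-1,-1,-1,-1]
end [ 0.4515 -0.2619  0.2003] 144.18535546518825
```

Request:
servo_tool --pt "-0.004 0.003 0" --pt "-0.01 0.007 0.002" --pt "-0.016 0.011 0.002" --pt "-0.02 0.017 0.002" --pt "-0.023 0.02 0.003" --pt "-0.023 0.025 0.003" --pt "-0.023 0.029 0.004" --pt "-0.021 0.031 0.004" --spin '[0.6,1.8,2.7,3.6,4.2,4.8,5.0,5.2]' --hand '[-1,-1,-1,-1,-1,-1,-1,-1]'

```text
time: 1.72
tcp_pos: [0.3336, -0.4232, 0.2194]
ee_rot: [[-0.99, 0.143, 0.0], [0.143, 0.99, -0.0], [-0.001, -0.0, -1.0]]
force: [1.6, -0.8, -1.2]
width: 0.0853
gripper_force: 0.0
```

Request:
servo_tool --pt "-0.018 0.033 0.003" --pt "-0.014 0.034 0.004" --pt "-0.011 0.032 0.003" --pt "-0.007 0.03 0.003" --pt "-0.004 0.025 0.003" --pt "-0.002 0.02 0.002" --pt "0 0.013 0.001" --pt "0 0.004 0" --spin '[5.2,5.0,4.7,4.3,3.5,2.8,1.8,0.6]' --hand '[-1,-1,-1,-1,-1,-1,-1,-1]'

```text
time: 2.38
tcp_pos: [0.4525, -0.2601, 0.2002]
ee_rot: [[-0.812, 0.584, 0.0], [0.584, 0.812, 0.0], [0.0, 0.0, -1.0]]
force: [-0.4, 0.4, -0.0]
width: 0.0853
gripper_force: 0.0
```

Run:
```python
from h import *
s=manip.snapshot("wrist");save(s,"w1.png")
st=manip.read_state();print(st["time"],st["tcp_pos"],np.round(st["qvel"],2))
for r in manip.regions_of("wrist","log_a"):
    print(r["score"],r["uv"],r["pixels"].sum(),ray(s,r["uv"],.017),end=" ")
    if r["score"]>.5: print(np.round(fitcyl([(s,r["pixels"].astype(float))],(*ray(s,r["uv"],.017)[:2],np.radians(144)),.017,.12)[:4],4))
```

```text
2.4333 [ 0.45233912 -0.2605457   0.20032609] [-2.07 -0.21 -0.04  0.24 -0.25  3.17]
0.6 [312.0, 173.8] 4375 [ 0.44653332 -0.26119102  0.017     ] [  0.4495  -0.2621 144.4    227.5373]
```

View pics/w1.png

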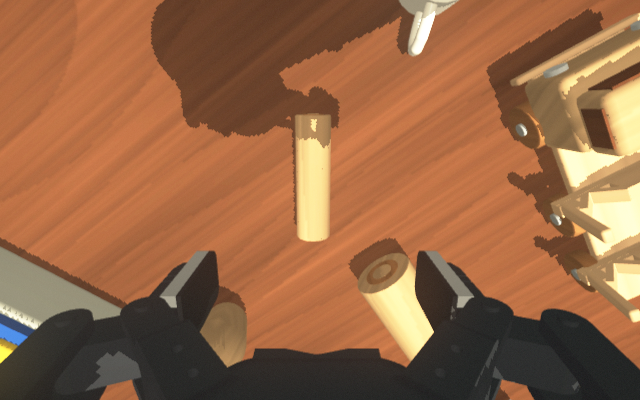

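The wrist view shows the plain slim log upright at (312,175), the big log's near end at (385,270) and the lorry at the right edge. I'll descend and grip.

```bash
python3 -c "
from h import *
plan([(.4508,-.262,.015,144.3,8),(.4508,-.262,.013,144.3,2)],-.3)"
```

```text
from [ 0.4518 -0.2613  0.2004] rows 10
offset [[.0,-.0,.008],[.0,-.0,.021],[.0,-.0,.03],[.0,-.001,.034],[.0,.0,.034],[.0,.0,.029],[.0,-.0,.021],[.0,-.0,.008]] spin [np.float64(-0.0), np.float64(-0.0), np.float64(-0.0), np.float64(-0.0), np.float64(-0.0), np.float64(-0.0), np.float64(-0.0), np.float64(-0.0)] hand [-0.3,-0.3,-0.3,-0.3,-0.3,-0.3,-0.3,-0.3]
offset [[.0,-.0,.001],[.0,-.0,.001]] spin [np.float64(-0.0), np.float64(-0.0)] hand [-0.3,-0.3]
end [ 0.4512 -0.2621  0.0134] 144.28566701958874
```

Request:
servo_tool --pt "0 0 0.008" --pt "0 0 0.021" --pt "0 0 0.03" --pt "0 -0.001 0.034" --pt "0 0 0.034" --pt "0 0 0.029" --pt "0 0 0.021" --pt "0 0 0.009" --spin '[0,0,0,0,0,0,0,0]' --hand '[-0.3,-0.3,-0.3,-0.3,-0.3,-0.3,-0.3,-0.3]'

```text
time: 3.15
tcp_pos: [0.448, -0.263, 0.0109]
ee_rot: [[-0.81, 0.587, -0.006], [0.587, 0.81, 0.002], [0.006, -0.002, -1.0]]
force: [0.8, 0.3, 0.0]
width: 0.0551
gripper_force: 0.0
```

Request:
servo_tool --pt "0 0 0.001" --pt "0 0 0" --pt "0 0 0" --pt "0 0 0" --pt "0 0 0" --pt "0 0 0" --pt "0 0 0" --spin '[0,0,0,0,0,0,0]' --hand '[-0.3,0.1,0.2,0.4,1,1,1]' --newtons 40

```text
time: 3.73
tcp_pos: [0.452, -0.2631, 0.0148]
ee_rot: [[-0.811, 0.585, 0.003], [0.585, 0.811, -0.001], [-0.003, 0.001, -1.0]]
force: [-0.6, -0.4, 6.3]
width: 0.0323
gripper_force: 40.3
```

```bash
python3 -c "
from h import *
st=manip.read_state();print(st['time'],st['width'],st['gripper_force'],st['force'])
plan([(.452,-.262,.07,144.3,4),(.649,-.0703,.20,172.8,None)],1)"
```

```text
3.7333 0.03231915078650322 40.2807354927063 [-0.56550668 -0.40581023  6.31785997]
from [ 0.452  -0.2631  0.0148] rows 16
offset [[.0,.0,-.009],[.0,.0,-.019],[.001,.001,-.019],[-.0,-.0,-.008],[-.001,.005,-.003],[-.003,.015,-.007],[-.005,.022,-.01],[-.007,.027,-.014]] spin [np.float64(-0.0), np.float64(-0.0), np.float64(-0.1), np.float64(0.0), np.float64(-0.6), np.float64(-1.5), np.float64(-2.4), np.float64(-2.9)] hand [1,1,1,1,1,1,1,1]
offset [[-.009,.031,-.015],[-.013,.032,-.016],[-.014,.031,-.016],[-.015,.028,-.015],[-.014,.025,-.014],[-.013,.018,-.011],[-.009,.012,-.007],[-.003,.004,-.002]] spin [np.float64(-3.3), np.float64(-3.5), np.float64(-3.6), np.float64(-3.3), np.float64(-2.9), np.float64(-2.4), np.float64(-1.5), np.float64(-0.6)] hand [1,1,1,1,1,1,1,1]
end [ 0.6486 -0.0707  0.1998] 172.81537157842035
```

Request:
servo_tool --pt "0 0 -0.009" --pt "0 0 -0.019" --pt "0 0 -0.019" --pt "0 0 -0.008" --pt "-0.001 0.005 -0.003" --pt "-0.003 0.015 -0.007" --pt "-0.005 0.022 -0.01" --pt "-0.007 0.027 -0.014" --spin '[0,0,0,0,-0.6,-1.5,-2.4,-2.9]' --hand '[1,1,1,1,1,1,1,1]'

```text
time: 4.4
tcp_pos: [0.5013, -0.2127, 0.1012]
ee_rot: [[-0.88, 0.475, -0.004], [0.475, 0.88, 0.001], [0.004, -0.001, -1.0]]
force: [0.4, -0.3, -1.6]
width: 0.0328
gripper_force: 39.9
```

Request:
servo_tool --pt "-0.009 0.031 -0.015" --pt "-0.013 0.032 -0.016" --pt "-0.014 0.031 -0.016" --pt "-0.015 0.028 -0.015" --pt "-0.014 0.025 -0.014" --pt "-0.013 0.018 -0.011" --pt "-0.009 0.012 -0.007" --pt "-0.003 0.004 -0.002" --spin '[-3.3,-3.5,-3.6,-3.3,-2.9,-2.4,-1.5,-0.6]' --hand '[1,1,1,1,1,1,1,1]'

```text
time: 5.07
tcp_pos: [0.6505, -0.0691, 0.1985]
ee_rot: [[-0.992, 0.122, 0.002], [0.122, 0.992, 0.0], [-0.002, 0.0, -1.0]]
force: [1.0, 0.3, 0.1]
width: 0.0328
gripper_force: 39.9
```

```bash
cat >> h.py <<'E'
def lw(p,l):
    c,s=np.cos(p[2]),np.sin(p[2]);x,y,z=np.array(l)/1000
    return np.array((p[0]+c*x-s*y,p[1]+s*x+c*y,z))
E
python3 - <<'E'
from h import *
s=manip.snapshot("wrist");import pickle;pickle.dump(s,open("w2.pkl","wb"))
st=manip.read_state();print(st["time"],st["tcp_pos"],st["width"],st["gripper_force"],st["force"])
P=[.6187,-.0312,-.126]; f=s["frame"][:,:,::-1].copy()
f=cv2.resize(f,None,fx=1.25,fy=1.25,interpolation=cv2.INTER_CUBIC)
for l in[(x,y,101) for x in(-5,75) for y in(-61,61)]+[(130,40,34),(130,-40,34)]+[(x,y,65) for x in(-5,75) for y in (0,)]+[(-64,0,34)]:
    q=proj(s,lw(P,l)); print(l,q.round(1)); cv2.drawMarker(f,tuple(int(v*1.25) for v in q),(255,0,255),0,10,1)
cv2.imwrite("pics/w2.png",f)
for r in manip.regions_of("wrist","log_a")[:3]:
    z=st["tcp_pos"][2]+.002
    print(r["score"],r["uv"],r["pixels"].sum(),np.round(fitcyl([(s,r["pixels"].astype(float))],(*ray(s,r["uv"],z)[:2],np.radians(172.8)),.017,.12,z)[:4],4))
E
```

```text
5.1167 [ 0.64993509 -0.06954248  0.19801719] 0.032597913870188254 39.85937476158142 [-0.30819665 -0.05649806 -0.6888954 ]
(-5, -61, 101) [276.7 145.8]
(-5, 61, 101) [451.6 146.6]
(75, -61, 101) [279.7 251.2]
(75, 61, 101) [439.5 251.8]
(130, 40, 34) [389.  273.5]
(130, -40, 34) [309.1 273.2]
(-5, 0, 65) [358.  140.7]
(75, 0, 65) [354.4 233.8]
(-64, 0, 34) [356.2  66.2]
0.86 [588.8, 16.6] 4646 [5.1010000e-01 6.5800000e-02 1.5561310e+02 1.4141059e+03]
0.79 [314.4, 229.0] 18113 [ 6.4890000e-01 -6.8300000e-02  1.7311310e+02  3.5364667e+03]
```

View pics/w2.png

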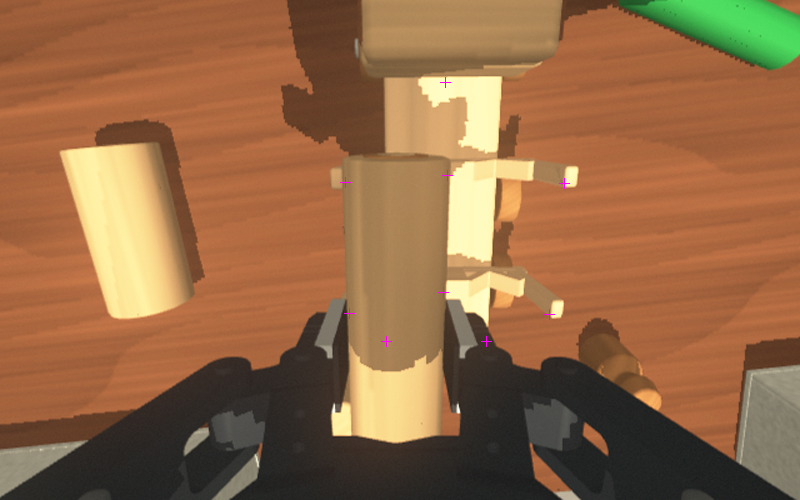

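Run:
```python
from h import *
import pickle
from scipy.optimize import least_squares
s=pickle.load(open("w2.pkl","rb")); K,R,t=cam(s)
c=-R.T@t
# use the camera pose's own tool frame: offset known
E=R.T@np.array([[0.001,1,0],[-.963,.001,-.271],[-.271,0,.963]])
tcp=c-E@np.array([.06926,.00056,-.13562]); print("tcp at pic",tcp, np.degrees(np.arctan2(E[1,0],E[0,0])))
for d in(0,.002,.004):
  for zz in(.017,0,-.017): print(d,zz,(proj(s,tcp+E@np.array([.06+d,0,-.0022-zz]))*1.25).round(1),end=' ')
  print((proj(s,tcp+E@np.array([.06+d,.017,-.0022]))*1.25).round(1))
# lorry fit from wrist only
O=[((571,176),(-5,1,101)),((338,178),(-5,-1,101)),((556,308),(75,1,101))]
f=lambda p:np.concatenate([(proj(s,lw(p,(l[0],l[1]*p[3]*1000,l[2])))*1.25-u)for u,l in O])
o=least_squares(f,[.6187,-.0312,-.126,.062],x_scale=[.01,.01,.1,.01]);print(o.x,np.degrees(o.x[2]),f(o.x).round(1))
# same-camera check in scene and side
for n in("scene","side"):
    q=manip.snapshot(n); pickle.dump(q,open(n+"2.pkl","wb"))
a=pickle.load(open("scene2.pkl","rb"));b=pickle.load(open("side2.pkl","rb"))
A=cv2.resize(a["frame"][170:320,270:390,::-1],None,fx=3.3,fy=3.3,interpolation=cv2.INTER_CUBIC)
B=cv2.resize(b["frame"][120:250,230:350,::-1],None,fx=3.3,fy=3.3,interpolation=cv2.INTER_CUBIC)
im=np.zeros((500,800,3),np.uint8);im[:A.shape[0],:A.shape[1]]=A;im[:B.shape[0],400:400+B.shape[1]]=B;cv2.imwrite("pics/c2.png",im)
```

```text
tcp at pic [ 0.65031065 -0.06932804  0.198423  ] 172.9715584975501
0 0.017 [393.3 165.3] 0 0 [393.6 160.9] 0 -0.017 [393.8 157.5] [447.5 161. ]
0.002 0.017 [393.3 157.9] 0.002 0 [393.6 154.4] 0.002 -0.017 [393.8 151.7] [447.8 154.5]
0.004 0.017 [393.3 150.4] 0.004 0 [393.6 147.9] 0.004 -0.017 [393.8 145.9] [448.  147.9]
[ 0.61532749 -0.03144236 -0.11351191  0.0646163 ] -6.503753170392337 [-0.5 -0.2 -0.  -0.3  0.5  0.6]
```

View pics/c2.png

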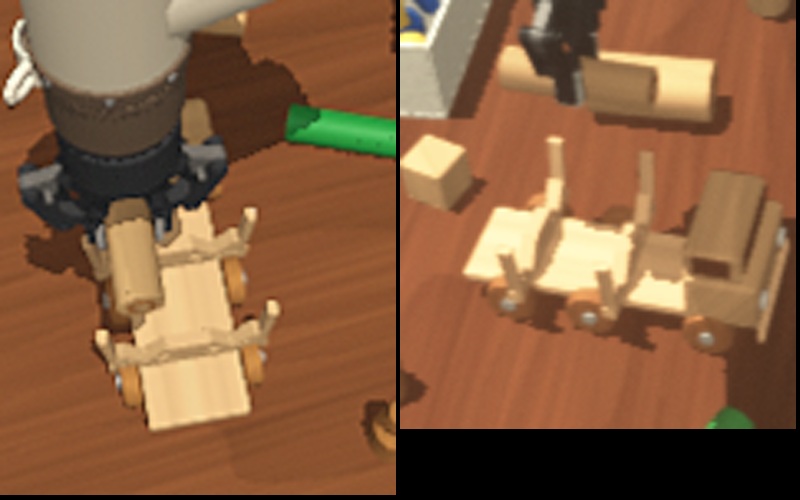

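Scene crop (left half): stake tops at (251,215), (272,308) and (103,338), held log at (135,255). Side crop: stake tops at (555,143), (645,157), (508,252) and (603,274). I'll refit with these better readings.

Run:
```python
from h import *
import pickle
from scipy.optimize import least_squares
S=dict(scene=pickle.load(open("scene2.pkl","rb")),side=pickle.load(open("side2.pkl","rb")),wrist=pickle.load(open("w2.pkl","rb")))
O=[("scene",(346.1,235.2),(-5,1)),("scene",(352.4,263.3),(75,1)),("scene",(301.2,272.4),(75,-1)),("scene",(345.8,294.8),(130,40,34)),("scene",(315.5,299.7),(130,-40,34)),
("side",(277,163.3),(75,-1)),("side",(304.2,167.6),(-5,-1)),("side",(262.7,196.4),(75,1)),("side",(291.5,203),(-5,1)),
("wrist",(456.8,140.8),(-5,1)),("wrist",(270.4,142.4),(-5,-1)),("wrist",(444.8,246.4),(75,1))]
for sel in(("scene",),("side",),("scene","side"),("scene","side","wrist")):
    Q=[o for o in O if o[0] in sel]
    f=lambda p:np.concatenate([(proj(S[n],lw(p,l if len(l)==3 else (l[0],l[1]*p[3]*1000,101)))-u)/(3 if n=="wrist" else 1) for n,u,l in Q])
    o=least_squares(f,[.6187,-.0312,-.126,.062],x_scale=[.01,.01,.1,.01]);print(sel,o.x.round(4),np.degrees(o.x[2]).round(2),f(o.x).round(1))
```

```text
('scene',) [ 0.6208 -0.0299 -0.1204  0.0644] -6.9 [-0.1 -0.3  0.1  0.3 -0.  -0.3  0.3 -0.1 -0.3  0.4]
('side',) [ 0.6135 -0.023  -0.106   0.0646] -6.07 [ 0.1  0.3  0.6 -0.  -0.8  0.8  0.2 -1. ]
('scene', 'side') [ 0.6179 -0.0277 -0.1246  0.0643] -7.14 [ 0.4 -1.4  0.4 -0.9  0.4 -1.6  0.5 -1.3  0.  -1.  -0.6 -1.2 -0.4 -1.1
 -2.3 -1.2 -1.6 -2.7]
('scene', 'side', 'wrist') [ 0.6172 -0.0295 -0.1145  0.0645] -6.56 [-0.4 -1.7 -0.  -1.3 -0.1 -1.5  0.2 -1.6 -0.2 -1.  -0.5 -1.5 -0.2 -1.7
 -1.8 -1.4 -1.  -3.1  0.8  0.8  1.1  0.7  0.9  0.8]
```

```bash
python3 -c "
from h import *
plan([(.6504,-.0695,.083,173.2,9)],1)"
```

```text
from [ 0.6471 -0.0721  0.1969] rows 9
offset [[-.0,.0,.004],[-.0,.0,.01],[-.001,.001,.016],[-.0,.0,.017],[-.001,.001,.019],[-.0,.0,.018],[-.001,.001,.016],[.0,-.0,.01]] spin [np.float64(-0.0), np.float64(-0.1), np.float64(-0.0), np.float64(-0.1), np.float64(-0.1), np.float64(-0.1), np.float64(-0.1), np.float64(-0.0)] hand [1,1,1,1,1,1,1,1]
offset [[.0,.0,.004]] spin [np.float64(-0.0)] hand [1]
end [ 0.6505 -0.0695  0.0829] 173.16391636680123
```

Request:
servo_tool --pt "0 0 0.004" --pt "0 0 0.01" --pt "0 0 0.016" --pt "0 0 0.018" --pt "0 0 0.018" --pt "0 0 0.016" --pt "0 0 0.016" --pt "0 0 0.01" --spin '[0,0,0,0,0,0,0,0]' --hand '[1,1,1,1,1,1,1,1]'

```text
time: 5.93
tcp_pos: [0.6462, -0.0729, 0.0873]
ee_rot: [[-0.992, 0.129, -0.005], [0.129, 0.992, 0.0], [0.005, -0.001, -1.0]]
force: [-0.3, 0.5, -1.8]
width: 0.0325
gripper_force: 39.9
```

Request:
servo_tool --pt "0 0 0.004" --pt "0 0 0" --pt "0 0 0" --spin '[0,0,0]' --hand '[1,1,1]'

```text
time: 6.18
tcp_pos: [0.6485, -0.0725, 0.0867]
ee_rot: [[-0.992, 0.127, 0.001], [0.127, 0.992, -0.0], [-0.001, -0.0, -1.0]]
force: [0.4, 1.1, 0.5]
width: 0.0325
gripper_force: 39.9
```

Run:
```python
from h import *
import pickle
st=manip.read_state();print(st["time"],st["tcp_pos"],st["qvel"])
s=manip.snapshot("wrist");a=manip.snapshot("scene")
pickle.dump((s,a),open("p3.pkl","wb"))
st=manip.read_state();print(st["time"],st["tcp_pos"],st["force"])
A=s["frame"][60:320,150:550,::-1]; B=cv2.resize(a["frame"][200:310,270:390,::-1],None,fx=3,fy=3,interpolation=cv2.INTER_CUBIC)
im=np.zeros((600,800,3),np.uint8); im[:260,:400]=A; im[260:590,:360]=B
b=manip.snapshot("side"); C=cv2.resize(b["frame"][130:240,230:360,::-1],None,fx=3,fy=3,interpolation=cv2.INTER_CUBIC); im[:330,405:795]=C
cv2.imwrite("pics/p3.png",im)
st=manip.read_state();print(st["time"],st["tcp_pos"],np.degrees(np.arctan2(st["ee_rot"][1][0],st["ee_rot"][0][0])))
```

```text
6.1833 [ 0.64848402 -0.07245998  0.08665531] [ 0.13620113 -0.76802662  0.89102172  0.12324962 -0.04001395 -0.03115851]
6.2833 [ 0.64895312 -0.07224184  0.08746977] [ 1.0087933  -0.82748344 -0.85708581]
6.3333 [ 0.64892002 -0.07218738  0.08753419] 172.68982808068364
```

View pics/p3.png

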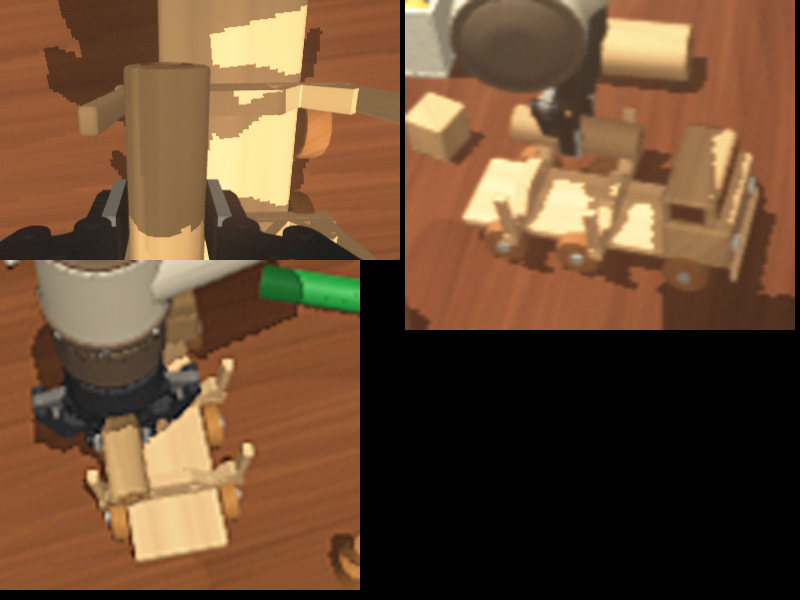

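Run:
```python
from h import *
import pickle
s,a=pickle.load(open("p3.pkl","rb"))
P=[.6172,-.0305,np.radians(-6.7)]
for l in((1,35,45.6),(-11,35,45.6),(1,64.5,101),(-11,64.5,101),(1,-64.5,101),(-11,-64.5,101),(-64,40,34),(1,40,34)): print(l,(proj(s,lw(P,l))-[150,60]).round(1))
K,R,t=cam(s);c=-R.T@t;E=R.T@np.array([[0.001,1,0],[-.963,.001,-.271],[-.271,0,.963]]);tcp=c-E@np.array([.06926,.00056,-.13562]);print(tcp)
for y in(-.017,.017): print((proj(s,tcp+E@np.array([.062,y,-.0022]))-[150,60]).round(1))
# Crop edges enlarge saved for later viewing; edge profile along row 97 near crease
g=cv2.cvtColor(s["frame"],cv2.COLOR_RGB2GRAY)
print("bright board right edge rows",[ (r,int(np.argmin(np.diff(g[r+60,430:470].astype(int)))+430-150)) for r in(20,40,140,160,180)])
print("log left/right edges row 120", np.argsort(-np.abs(np.diff(g[180,250:380].astype(int))))[:4]+100)
```

```text
(1, 35, 45.6) [300.6 109.4]
(-11, 35, 45.6) [302.8  87.1]
(1, 64.5, 101) [435.5 136.4]
(-11, 64.5, 101) [442.4 105. ]
(1, -64.5, 101) [ 94.7 139.6]
(-11, -64.5, 101) [ 92.5 108.4]
(-64, 40, 34) [314.  -18.2]
(1, 40, 34) [301.4 105.5]
[ 0.64825307 -0.0726976   0.08659598]
[121.6  63.5]
[208.2  63.6]
bright board right edge rows [(20, 305), (40, 303), (140, 294), (160, 292), (180, 290)]
log left/right edges row 120 [208 124 116 125]
```

Request:
servo_tool --pt "-0.001 0.001 0.001" --pt "0 0 0.003" --pt "0 0 0.004" --pt "0 0 0.003" --pt "0 0 0.002" --pt "0 0 0.001" --pt "0 0 0" --pt "0 0 0" --spin '[-0.6,0,0,0,0,0,0,0]' --hand '[1,1,1,1,1,1,1,1]'

```text
time: 7.0
tcp_pos: [0.6494, -0.0713, 0.0722]
ee_rot: [[-0.993, 0.117, -0.0], [0.117, 0.993, -0.0], [0.0, -0.0, -1.0]]
force: [0.5, -1.1, -0.1]
width: 0.0328
gripper_force: 39.9
```

Request:
servo_tool --pt "0 0 0.001" --pt "0 0 0.001" --pt "0 0 0" --spin '[0,0,0]' --hand '[1,1,1]'

```text
time: 7.25
tcp_pos: [0.6493, -0.0713, 0.0702]
ee_rot: [[-0.993, 0.117, -0.0], [0.117, 0.993, 0.0], [0.0, 0.0, -1.0]]
force: [-0.0, -0.5, -0.5]
width: 0.0327
gripper_force: 39.9
```

Request:
servo_tool --pt "0 0 0.001" --pt "0 0 0" --pt "0 0 0" --spin '[0,0,0]' --hand '[1,1,1]'

```text
time: 7.5
tcp_pos: [0.6495, -0.0713, 0.0699]
ee_rot: [[-0.993, 0.116, 0.001], [0.116, 0.993, -0.0], [-0.001, -0.0, -1.0]]
force: [-2.0, 0.5, 2.9]
width: 0.0326
gripper_force: 40.2
```

Request:
servo_tool --pt "0 0 0.001" --pt "0 0 0" --pt "0 0 0" --spin '[0,0,0]' --hand '[1,1,1]'

```text
time: 7.75
tcp_pos: [0.6495, -0.0713, 0.0698]
ee_rot: [[-0.993, 0.116, 0.001], [0.116, 0.993, -0.0], [-0.001, -0.0, -1.0]]
force: [-2.3, 1.0, 7.3]
width: 0.0328
gripper_force: 40.7
```

Request:
servo_tool --pt "0 0 -0.001" --pt "0 0 0" --pt "0 0 0" --pt "0 0 0" --pt "0 0 0" --pt "0 0 0" --pt "0 0 0" --pt "0 0 0" --spin '[0,0,0,0,0,0,0,0]' --hand '[1,1,1,1,0.2,0.15,0.1,0]' --newtons 20

```text
time: 8.42
tcp_pos: [0.6492, -0.0714, 0.0687]
ee_rot: [[-0.993, 0.117, -0.001], [0.117, 0.993, -0.0], [0.001, -0.0, -1.0]]
force: [-0.2, 0.4, -0.5]
width: 0.0428
gripper_force: 0.0
```

Request:
servo_tool --pt "0 0 0" --pt "0 0 0" --pt "0 0 0" --spin '[0,0,0]' --hand '[-0.1,-0.2,-0.2]'

```text
time: 8.67
tcp_pos: [0.6493, -0.0713, 0.0692]
ee_rot: [[-0.993, 0.117, -0.0], [0.117, 0.993, -0.0], [0.0, -0.0, -1.0]]
force: [0.8, 0.3, -0.2]
width: 0.0513
gripper_force: 0.0
```

```bash
python3 -c "
from h import *
st=manip.read_state();print(st['time'],st['width'],st['gripper_force'],st['force'])
plan([(.6495,-.0713,.14,173.3,6),(.4105,.2745,.20,157.2,None)],-.6)"
```

```text
8.6667 0.051307482983874365 0.0 [ 0.78908248  0.26293676 -0.1554261 ]
from [ 0.6493 -0.0713  0.0692] rows 22
offset [[-.0,.0,-.005],[-.0,.0,-.013],[-.0,.0,-.017],[-.0,.0,-.017],[-.0,.0,-.014],[-.0,.0,-.005],[.003,.004,-.001],[.009,.01,-.002]] spin [np.float64(-0.0), np.float64(-0.0), np.float64(-0.0), np.float64(-0.0), np.float64(-0.0), np.float64(-0.0), np.float64(0.2), np.float64(0.5)] hand [-0.6,-0.6,-0.6,-0.6,-0.6,-0.6,-0.6,-0.6]
offset [[.014,.015,-.003],[.018,.02,-.003],[.022,.023,-.005],[.025,.025,-.005],[.028,.026,-.005],[.029,.026,-.006],[.03,.026,-.005],[.029,.024,-.006]] spin [np.float64(0.8), np.float64(1.0), np.float64(1.2), np.float64(1.4), np.float64(1.4), np.float64(1.5), np.float64(1.5), np.float64(1.5)] hand [-0.6,-0.6,-0.6,-0.6,-0.6,-0.6,-0.6,-0.6]
offset [[.028,.021,-.005],[.026,.019,-.004],[.022,.016,-.004],[.017,.011,-.003],[.011,.008,-.002],[.004,.002,-.001]] spin [np.float64(1.3), np.float64(1.3), np.float64(1.0), np.float64(0.8), np.float64(0.5), np.float64(0.2)] hand [-0.6,-0.6,-0.6,-0.6,-0.6,-0.6]
end [0.4105 0.2744 0.2002] 157.1788607250276
```

Request:
servo_tool --pt "0 0 -0.005" --pt "0 0 -0.013" --pt "0 0 -0.017" --pt "0 0 -0.017" --pt "0 0 -0.014" --pt "0 0 -0.005" --pt "0.003 0.004 -0.001" --pt "0.009 0.01 -0.002" --spin '[0,0,0,0,0,0,0.2,0.5]' --hand '[-0.2,-0.2,-0.2,-0.2,-0.3,-0.3,-0.3,-0.3]'

```text
time: 9.33
tcp_pos: [0.6391, -0.0565, 0.1427]
ee_rot: [[-0.991, 0.131, -0.0], [0.131, 0.991, 0.0], [0.0, 0.0, -1.0]]
force: [0.5, 0.4, -0.1]
width: 0.0554
gripper_force: 0.0
```

Request:
servo_tool --pt "0.014 0.015 -0.003" --pt "0.018 0.02 -0.003" --pt "0.022 0.023 -0.005" --pt "0.025 0.025 -0.005" --pt "0.028 0.026 -0.005" --pt "0.029 0.026 -0.006" --pt "0.03 0.026 -0.005" --pt "0.029 0.024 -0.006" --spin '[0.8,1.0,1.2,1.4,1.4,1.5,1.5,1.5]' --hand '[-0.3,-0.3,-0.3,-0.3,-0.3,-0.3,-0.3,-0.3]'

```text
time: 10.0
tcp_pos: [0.4839, 0.1665, 0.1805]
ee_rot: [[-0.952, 0.306, -0.002], [0.306, 0.952, -0.001], [0.002, -0.001, -1.0]]
force: [0.8, 1.1, -0.3]
width: 0.0556
gripper_force: 0.0
```

Request:
servo_tool --pt "0.028 0.021 -0.005" --pt "0.026 0.019 -0.004" --pt "0.022 0.016 -0.004" --pt "0.017 0.011 -0.003" --pt "0.011 0.008 -0.002" --pt "0.004 0.002 -0.001" --pt "0 0 0" --pt "0 0 0" --spin '[1.3,1.3,1.0,0.8,0.5,0.2,0,0]' --hand '[-0.3,-0.3,-0.3,-0.3,-0.3,-0.3,-0.3,-0.3]'

```text
time: 10.67
tcp_pos: [0.4102, 0.2739, 0.1997]
ee_rot: [[-0.922, 0.388, -0.001], [0.388, 0.922, -0.001], [0.001, -0.001, -1.0]]
force: [0.3, 0.1, -1.0]
width: 0.0555
gripper_force: 0.0
```

Run:
```python
from h import *
import pickle
a=manip.snapshot("scene"); pickle.dump(a,open("sc4.pkl","wb"))
s=manip.snapshot("wrist"); pickle.dump(s,open("w4.pkl","wb"))
st=manip.read_state();print(st["time"],st["tcp_pos"],np.degrees(np.arctan2(st["ee_rot"][1][0],st["ee_rot"][0][0])))
for r in manip.regions_of("wrist","log_a"):
    p=ray(s,r["uv"],.017); col=s["frame"][r["pixels"]].mean(0).round()
    print(r["score"],r["uv"],r["pixels"].sum(),p,col,end=" ")
    print(np.round(fitcyl([(s,r["pixels"].astype(float))],(*p[:2],np.radians(157)),.017,.12)[:4],4) if np.hypot(*(p[:2]-[.4105,.2745]))<.05 else "")
for r in manip.regions_of("scene","log_a"): # placed log
    p=ray(a,r["uv"],.072); 
    if np.hypot(*(p[:2]-[.649,-.07]))<.06: print("placed",r["score"],p)
```

```text
10.7667 [0.41059356 0.27353824 0.19979504] 157.12441950214966
0.93 [316.6, 174.3] 4437 [0.40688197 0.27523993 0.017     ] [239. 213. 146.] [  0.4091   0.2741 156.7624 182.3804]
0.86 [395.7, 43.4] 3803 [0.32568933 0.38476297 0.017     ] [ 96. 225. 108.] 
0.8 [283.0, 316.0] 2554 [0.53958519 0.1792656  0.017     ] [ 93. 204. 100.] 
0.68 [217.0, 42.5] 4064 [0.2641169  0.24015116 0.017     ] [ 65. 146.  69.] 
placed 0.77 [ 0.65010187 -0.06668504  0.072     ]
```

Request:
servo_tool --pt "0 0 0.008" --pt "0 0 0.021" --pt "0 -0.001 0.03" --pt "0 0 0.034" --pt "0 0 0.034" --pt "0 0 0.029" --pt "0 0 0.02" --pt "0 0 0.008" --spin '[0,0.2,0,0,0,0,0,0]' --hand '[-0.3,-0.3,-0.3,-0.3,-0.3,-0.3,-0.3,-0.3]'

```text
time: 11.53
tcp_pos: [0.4087, 0.2712, 0.0129]
ee_rot: [[-0.92, 0.392, -0.004], [0.392, 0.92, -0.005], [0.002, -0.006, -1.0]]
force: [-0.3, -0.2, 0.7]
width: 0.0557
gripper_force: 0.0
```

Request:
servo_tool --pt "0 0 0.001" --pt "0 0 0" --pt "0 0 0" --pt "0 0 0" --pt "0 0 0" --pt "0 0 0" --pt "0 0 0" --spin '[0,0,0,0,0,0,0]' --hand '[-0.3,-0.1,0.1,0.2,0.4,1,1]' --newtons 40

```text
time: 12.12
tcp_pos: [0.4109, 0.2743, 0.0169]
ee_rot: [[-0.921, 0.391, 0.002], [0.391, 0.921, 0.002], [-0.001, 0.003, -1.0]]
force: [-0.1, -0.8, 6.3]
width: 0.0326
gripper_force: 39.7
```

```bash
python3 -c "
from h import *
st=manip.read_state();print(st['time'],st['tcp_pos'],st['width'],st['gripper_force'],st['force'])
P=[.6173,-.0313,np.radians(-6.7)]
t=lw(P,(36,35,72));print(t, lw(P,(36,-35,72)))
plan([(.411,.2742,.07,156.9,4),(.56,.12,.18,166,None),(t[0],t[1],.14,173.3,None)],1)"
```

```text
12.1167 [0.41087329 0.27431951 0.01690444] 0.03261873936230409 39.683074951171875 [-0.11434688 -0.80987801  6.34269906]
[ 0.65713762 -0.00073917  0.072     ] [ 0.64897067 -0.07026112  0.072     ]
from [0.4109 0.2743 0.0169] rows 21
offset [[-.0,-.0,-.008],[-.0,-.0,-.019],[-.0,-.0,-.018],[-.0,-.0,-.008],[-.006,-.002,-.003],[-.015,-.007,-.008],[-.022,-.009,-.013],[-.026,-.013,-.015]] spin [np.float64(0.0), np.float64(0.1), np.float64(-0.0), np.float64(0.0), np.float64(-0.3), np.float64(-0.6), np.float64(-1.1), np.float64(-1.2)] hand [1,1,1,1,1,1,1,1]
offset [[-.029,-.014,-.016],[-.028,-.014,-.016],[-.025,-.014,-.015],[-.021,-.012,-.013],[-.014,-.009,-.008],[-.005,-.003,-.003],[-.007,-.005,.002],[-.017,-.014,.006]] spin [np.float64(-1.3), np.float64(-1.4), np.float64(-1.2), np.float64(-1.1), np.float64(-0.6), np.float64(-0.3), np.float64(-0.4), np.float64(-1.0)] hand [1,1,1,1,1,1,1,1]
offset [[-.024,-.019,.008],[-.025,-.021,.008],[-.023,-.02,.008],[-.016,-.015,.006],[-.006,-.006,.002]] spin [np.float64(-1.5), np.float64(-1.5), np.float64(-1.5), np.float64(-1.0), np.float64(-0.4)] hand [1,1,1,1,1]
end [ 0.6567 -0.0007  0.1399] 173.30221371588917
```

Request:
servo_tool --pt "0 0 -0.008" --pt "0 0 -0.019" --pt "0 0 -0.018" --pt "0 0 -0.008" --pt "-0.006 -0.002 -0.003" --pt "-0.015 -0.007 -0.008" --pt "-0.022 -0.009 -0.013" --pt "-0.026 -0.013 -0.015" --spin '[0,0.1,0,0,-0.3,-0.6,-1.1,-1.2]' --hand '[1,1,1,1,1,1,1,1]'

```text
time: 12.78
tcp_pos: [0.462, 0.2181, 0.1067]
ee_rot: [[-0.941, 0.338, -0.002], [0.338, 0.941, -0.002], [0.002, -0.002, -1.0]]
force: [1.4, 0.2, -1.0]
width: 0.0329
gripper_force: 39.9
```

Request:
servo_tool --pt "-0.029 -0.014 -0.016" --pt "-0.028 -0.014 -0.016" --pt "-0.025 -0.014 -0.015" --pt "-0.021 -0.012 -0.013" --pt "-0.014 -0.009 -0.008" --pt "-0.005 -0.003 -0.003" --pt "-0.007 -0.005 0.002" --pt "-0.017 -0.014 0.006" --spin '[-1.3,-1.4,-1.2,-1.1,-0.6,-0.3,-0.4,-1.0]' --hand '[1,1,1,1,1,1,1,1]'

```text
time: 13.45
tcp_pos: [0.5772, 0.0956, 0.1701]
ee_rot: [[-0.976, 0.216, -0.0], [0.216, 0.976, 0.001], [0.0, 0.001, -1.0]]
force: [0.4, 1.0, -0.5]
width: 0.0324
gripper_force: 40.0
```

Request:
servo_tool --pt "-0.024 -0.019 0.008" --pt "-0.025 -0.021 0.008" --pt "-0.023 -0.02 0.008" --pt "-0.016 -0.015 0.006" --pt "-0.006 -0.007 0.002" --pt "0 0 0" --pt "0 0 0" --pt "0 0 0" --spin '[-1.5,-1.5,-1.5,-1.0,-0.4,0,0,0]' --hand '[1,1,1,1,1,1,1,1]'

```text
time: 14.12
tcp_pos: [0.6549, -0.0016, 0.1383]
ee_rot: [[-0.993, 0.116, -0.001], [0.116, 0.993, 0.0], [0.001, 0.0, -1.0]]
force: [0.2, 0.4, -1.0]
width: 0.0326
gripper_force: 40.0
```

Run:
```python
from h import *
import pickle
s=manip.snapshot("wrist");pickle.dump(s,open("w5.pkl","wb"))
st=manip.read_state();print(st['time'],st['tcp_pos'],st['width'],np.degrees(np.arctan2(st["ee_rot"][1][0],st["ee_rot"][0][0])),st["force"])
cv2.imwrite("pics/w5.png",cv2.resize(s["frame"][40:400,120:560,::-1],None,fx=1.6,fy=1.6,interpolation=cv2.INTER_CUBIC))
plan([(.6571,-.0015,.078,173.3,7)],1)
```

```text
14.1667 [ 0.65508256 -0.00135421  0.13870878] 0.03245127902189178 173.37107021148384 [0.35320176 0.40196788 0.4241066 ]
from [ 0.6551 -0.0014  0.1387] rows 7
offset [[-.0,.0,.003],[-.0,.0,.009],[-.001,.0,.012],[-.0,.0,.013],[-.001,.0,.012],[.0,.0,.008],[-.0,.0,.004]] spin [np.float64(0.0), np.float64(0.0), np.float64(0.0), np.float64(0.0), np.float64(0.1), np.float64(-0.0), np.float64(-0.0)] hand [1,1,1,1,1,1,1]
end [ 0.6571 -0.0016  0.0777] 173.27107021148385
```

View pics/w5.png

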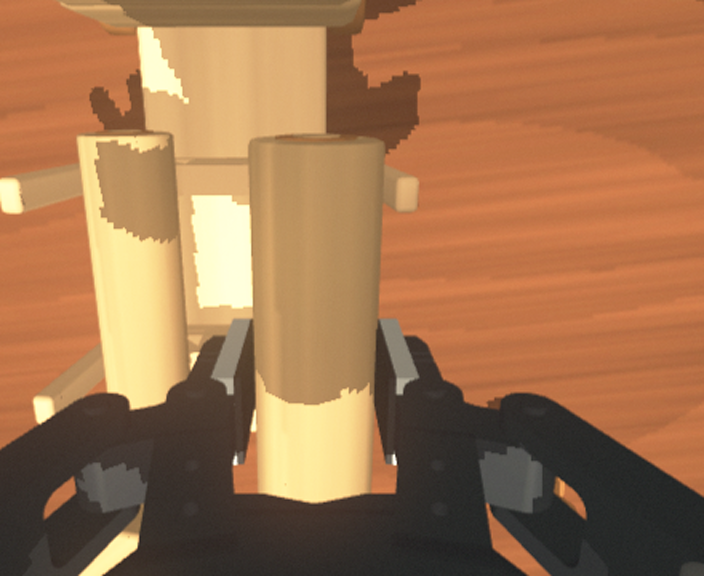

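Run:
```python
from h import *
import pickle
s=pickle.load(open("w5.pkl","rb")); P=[.6173,-.0320,np.radians(-6.7)]
def L(c,z):
    w=ray(s,(c[0]/1.6+120,c[1]/1.6+40),z); d=w[:2]-P[:2]; a=P[2]; return (1000*np.array([d@[np.cos(a),np.sin(a)],d@[-np.sin(a),np.cos(a)]])).round(1)
print("ridge far edge (-11,0)",L((215,159),.065)); print("log1 front top (-25,-35)",L((125,138),.089)); print("log1 right edge y -18",L((184,300),.072),"left -52",L((97,300),.072))
print("stakes front (-5,+-64)",L((405,193),.101),L((10,196),.101))
st=manip.read_state();z=.1387
print("held front top",L((315,142),z+.017),"edges",L((250,200),z),L((383,200),z))
d=np.array(st["tcp_pos"])[:2]-P[:2];a=P[2];print("tcp in lorry",d@[np.cos(a),np.sin(a)],d@[-np.sin(a),np.cos(a)])
```

```text
ridge far edge (-11,0) [-14.6  -3.6]
log1 front top (-25,-35) [-24.1 -29.5]
log1 right edge y -18 [ 41.1 -17.6] left -52 [ 41.2 -52.8]
stakes front (-5,+-64) [-7.3 64.7] [ -6.1 -64.8]
held front top [-27.4  35.1] edges [-11.6  18.4] [-11.7  52.6]
tcp in lorry 0.033949062393844785 0.03484461528456838
```

Run:
```python
from h import *
import pickle
for n in("scene",):
    a=pickle.load(open("sc4.pkl","rb"))
    # redo network on stored picture impossible; use edge fit on a fresh one only if arm clear -> use stored frame overlay
    for x0 in(.644,.647,.650,.653):
        P=cyl(x0,-.0711-( x0-.6493)*.117,np.radians(-6.7),.017,.12,.072); m=hullmask(a,P)
        print(x0,"rear end px",np.array([proj(a,p) for p in P[24:]]).max(0).round(1),"front",np.array([proj(a,p) for p in P[:24]]).min(0).round(1))
    g=cv2.resize(a["frame"][195:310,275:375,::-1],None,fx=5,fy=5,interpolation=cv2.INTER_CUBIC)
    im=np.zeros((580,800,3),np.uint8);im[:575,:500]=g
    b=manip.snapshot("side"); c=cv2.resize(b["frame"][140:240,240:340,::-1],None,fx=3,fy=3,interpolation=cv2.INTER_CUBIC); im[:300,500:]=c
    cv2.imwrite("pics/s4.png",im)
```

```text
0.644 rear end px [319.9 281.7] front [299.8 233.6]
0.647 rear end px [320.1 282.8] front [300.  234.6]
0.65 rear end px [320.3 284. ] front [300.1 235.6]
0.653 rear end px [320.5 285.1] front [300.3 236.6]
```

View pics/s4.png

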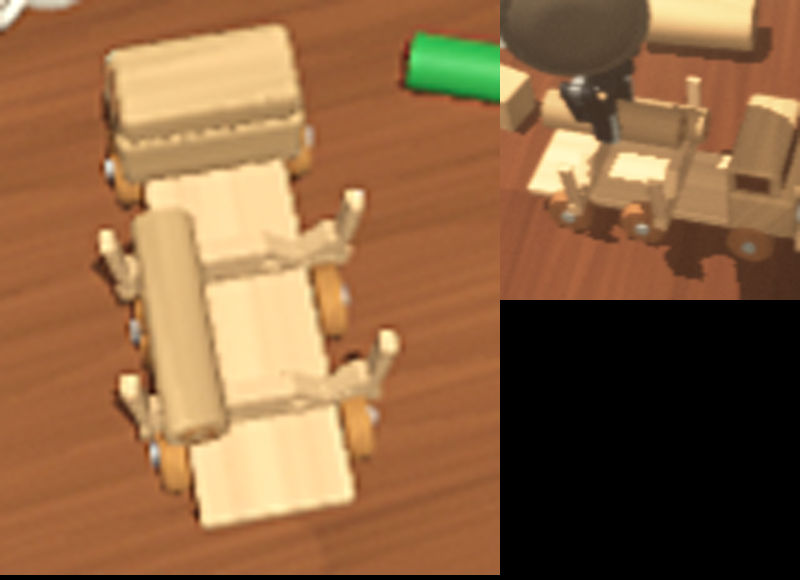

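Request:
servo_tool --pt "0 0 0.003" --pt "0 0 0.009" --pt "-0.001 0 0.012" --pt "0 0 0.013" --pt "0 0 0.012" --pt "0 0 0.008" --pt "0 0 0.004" --pt "0 0 0" --spin '[0,0,0,0,0,0,0,0]' --hand '[1,1,1,1,1,1,1,1]'

```text
time: 14.88
tcp_pos: [0.6559, -0.0029, 0.0756]
ee_rot: [[-0.993, 0.117, -0.003], [0.117, 0.993, -0.001], [0.003, -0.001, -1.0]]
force: [-0.0, -0.0, -1.0]
width: 0.0326
gripper_force: 40.0
```

Request:
servo_tool --pt "0 0 0.001" --pt "0 0 0.001" --pt "0 0 0.001" --pt "0 0 0" --pt "0 0 0" --spin '[0,0,0,0,0]' --hand '[1,1,1,1,1]'

```text
time: 15.3
tcp_pos: [0.6568, -0.0028, 0.0747]
ee_rot: [[-0.993, 0.117, 0.001], [0.117, 0.993, 0.0], [-0.001, 0.0, -1.0]]
force: [0.6, 0.6, -0.5]
width: 0.0322
gripper_force: 40.0
```

Request:
servo_tool --pt "0 0.001 0.001" --pt "0 0 0.001" --pt "0 0 0" --pt "0 0 0" --spin '[0,0,0,0]' --hand '[1,1,1,1]'

```text
time: 15.63
tcp_pos: [0.6569, -0.0016, 0.0724]
ee_rot: [[-0.993, 0.117, 0.0], [0.117, 0.993, 0.0], [-0.0, 0.0, -1.0]]
force: [0.7, 0.6, 0.1]
width: 0.0326
gripper_force: 40.0
```

Request:
servo_tool --pt "0 0 0.001" --pt "0 0 0" --pt "0 0 0" --spin '[0,0,0]' --hand '[1,1,1]'

```text
time: 15.88
tcp_pos: [0.657, -0.0017, 0.0722]
ee_rot: [[-0.993, 0.116, 0.001], [0.116, 0.993, -0.0], [-0.001, -0.0, -1.0]]
force: [-2.8, 0.6, 4.7]
width: 0.0324
gripper_force: 40.4
```

Request:
servo_tool --pt "0 0 0" --pt "0 0 0" --pt "0 0 0" --pt "0 0 0" --pt "0 0 0" --pt "0 0 0" --pt "0 0 0" --pt "0 0 0" --spin '[0,0,0,0,0,0,0,0]' --hand '[1,1,1,1,0.2,0.15,0.1,0]' --newtons 20

```text
time: 16.55
tcp_pos: [0.6566, -0.0019, 0.0708]
ee_rot: [[-0.993, 0.117, -0.001], [0.117, 0.993, -0.0], [0.001, -0.0, -1.0]]
force: [0.5, -1.0, 0.5]
width: 0.0426
gripper_force: 0.0
```

Request:
servo_tool --pt "0 0 0" --pt "0 0 0" --pt "0 0 0" --spin '[0,0,0]' --hand '[-0.1,-0.15,-0.15]'

```text
time: 16.8
tcp_pos: [0.6567, -0.0018, 0.0711]
ee_rot: [[-0.993, 0.117, -0.0], [0.117, 0.993, -0.0], [0.0, -0.0, -1.0]]
force: [0.7, -0.0, 0.1]
width: 0.0496
gripper_force: 0.0
```

```bash
python3 -c "
from h import *
st=manip.read_state();print(st['time'],st['width'],st['gripper_force'],st['force'])
plan([(.657,-.0017,.15,173.3,6),(.629,-.263,.21,181.5,None)],-1)"
```

```text
16.8 0.04955870708785868 0.0 [ 0.65056335 -0.02889951  0.08539287]
from [ 0.6567 -0.0018  0.0711] rows 17
offset [[-.0,.0,-.006],[-.0,.0,-.014],[-.0,.0,-.019],[-.0,.0,-.019],[-.0,.0,-.015],[-.0,.0,-.006],[-.0,-.006,-.001],[-.0,-.017,-.004]] spin [np.float64(-0.0), np.float64(-0.0), np.float64(-0.0), np.float64(-0.0), np.float64(-0.0), np.float64(-0.0), np.float64(-0.2), np.float64(-0.5)] hand [-1,-1,-1,-1,-1,-1,-1,-1]
offset [[-.0,-.025,-.006],[.0,-.031,-.007],[.001,-.034,-.008],[.002,-.036,-.008],[.003,-.035,-.008],[.002,-.03,-.007],[.003,-.025,-.006],[.002,-.017,-.003]] spin [np.float64(-0.8), np.float64(-1.0), np.float64(-1.1), np.float64(-1.1), np.float64(-1.1), np.float64(-0.9), np.float64(-0.8), np.float64(-0.5)] hand [-1,-1,-1,-1,-1,-1,-1,-1]
offset [[.001,-.006,-.002]] spin [np.float64(-0.2)] hand [-1]
end [ 0.6289 -0.2629  0.2101] 181.47793000619666
```

Request:
servo_tool --pt "0 0 -0.006" --pt "0 0 -0.014" --pt "0 0 -0.019" --pt "0 0 -0.019" --pt "0 0 -0.015" --pt "0 0 -0.006" --pt "0 -0.006 -0.001" --pt "0 -0.017 -0.004" --spin '[0,0,0,0,0,0,-0.2,-0.5]' --hand '[-0.15,-0.15,-0.15,-0.15,-0.3,-0.6,-1,-1]'

```text
time: 17.47
tcp_pos: [0.6537, -0.0235, 0.1546]
ee_rot: [[-0.995, 0.102, -0.001], [0.102, 0.995, 0.001], [0.001, 0.0, -1.0]]
force: [0.0, 0.0, 0.4]
width: 0.0851
gripper_force: 0.0
```

Request:
servo_tool --pt "0 -0.025 -0.006" --pt "0 -0.031 -0.007" --pt "0.001 -0.034 -0.008" --pt "0.002 -0.036 -0.008" --pt "0.003 -0.035 -0.008" --pt "0.002 -0.03 -0.007" --pt "0.003 -0.025 -0.006" --pt "0.002 -0.017 -0.003" --spin '[-0.8,-1.0,-1.1,-1.1,-1.1,-0.9,-0.8,-0.5]' --hand '[-1,-1,-1,-1,-1,-1,-1,-1]'

```text
time: 18.13
tcp_pos: [0.6286, -0.2598, 0.2077]
ee_rot: [[-1.0, -0.021, -0.001], [-0.021, 1.0, 0.0], [0.001, 0.0, -1.0]]
force: [0.8, -0.0, 0.1]
width: 0.0854
gripper_force: 0.0
```

Request:
servo_tool --pt "0.001 -0.006 -0.002" --pt "0 0 0" --pt "0 0 0" --spin '[-0.2,0,0]' --hand '[-1,-1,-1]'

```text
time: 18.38
tcp_pos: [0.6284, -0.2626, 0.2092]
ee_rot: [[-1.0, -0.025, -0.002], [-0.025, 1.0, 0.001], [0.002, 0.001, -1.0]]
force: [-0.7, -0.2, 0.4]
width: 0.0855
gripper_force: 0.0
```

Run:
```python
from h import *
import pickle
s=manip.snapshot("wrist"); a=manip.snapshot("scene"); pickle.dump((s,a),open("w6.pkl","wb"))
st=manip.read_state();print(st["time"],st["tcp_pos"],np.degrees(np.arctan2(st["ee_rot"][1][0],st["ee_rot"][0][0])))
for r in manip.regions_of("wrist","log_big")[:2]:
    p=ray(s,r["uv"],.03)
    print(r["score"],r["uv"],r["pixels"].sum(),np.argwhere(r["pixels"]).min(0),np.argwhere(r["pixels"]).max(0),np.round(fitcyl([(s,r["pixels"].astype(float))],(*p[:2],np.radians(181)),.03,.12)[:4],4))
for n,z in(("log_a",.072),):
  for r in manip.regions_of("scene",n):
    p=ray(a,r["uv"],z)
    if abs(p[0]-.65)<.06 and abs(p[1]+.035)<.08: print("on lorry",r["score"],np.round(fitcyl([(a,r["pixels"].astype(float))],(*p[:2],np.radians(173.3)),.017,.12,.072)[:4],4))
```

```text
18.4833 [ 0.62882951 -0.26171625  0.20952309] -178.45212026457673
0.93 [314.6, 176.2] 8237 [112 283] [247 351] [  0.6268  -0.2631 178.437  229.9451]
on lorry 0.64 [ 6.496000e-01 -7.090000e-02  1.737854e+02  9.864710e+01]
on lorry 0.55 [ 6.552000e-01 -2.000000e-03  1.730926e+02  1.014392e+02]
```

```bash
python3 -c "
from h import *
plan([(.6275,-.2628,.020,179,9)],-1)"
```

```text
from [ 0.629  -0.2616  0.2099] rows 9
offset [[.0,-.0,.007],[.0,-.0,.017],[.0,-.0,.025],[.001,-.0,.03],[-.0,-.001,.032],[.0,.0,.03],[.0,-.0,.025],[.0,-.0,.017]] spin [np.float64(0.1), np.float64(0.2), np.float64(0.4), np.float64(0.4), np.float64(0.4), np.float64(0.4), np.float64(0.3), np.float64(0.3)] hand [-1,-1,-1,-1,-1,-1,-1,-1]
offset [[.001,-.0,.007]] spin [np.float64(0.1)] hand [-1]
end [ 0.627  -0.2626  0.0199] 178.97487229469448
```

Request:
servo_tool --pt "0 0 0.007" --pt "0 0 0.017" --pt "0 0 0.025" --pt "0.001 0 0.03" --pt "0 -0.001 0.032" --pt "0 0 0.03" --pt "0 0 0.025" --pt "0 0 0.016" --spin '[0.1,0.2,0.4,0.4,0.4,0.4,0.3,0.3]' --hand '[-1,-1,-1,-1,-1,-1,-1,-1]'

```text
time: 19.25
tcp_pos: [0.626, -0.2627, 0.0243]
ee_rot: [[-1.0, 0.018, -0.005], [0.018, 1.0, 0.002], [0.005, 0.001, -1.0]]
force: [-0.6, -0.4, 0.2]
width: 0.0855
gripper_force: 0.0
```

Request:
servo_tool --pt "0 0 0.007" --pt "0 0 0.001" --pt "0 0 0" --pt "0 0 0" --pt "0 0 0" --pt "0 0 0" --pt "0 0 0" --spin '[0.1,0,0,0,0,0,0]' --hand '[-1,-1,-0.6,-0.4,-0.2,1,1]' --newtons 50

```text
time: 19.83
tcp_pos: [0.6293, -0.2641, 0.0224]
ee_rot: [[-1.0, 0.019, 0.004], [0.019, 1.0, -0.001], [-0.004, -0.001, -1.0]]
force: [-0.3, 0.9, 5.5]
width: 0.0588
gripper_force: 54.6
```

Request:
servo_tool --pt "0 0 0" --pt "0 0 0" --spin '[0,0]' --hand '[1,1]'

```text
time: 20.0
tcp_pos: [0.6293, -0.2641, 0.0224]
ee_rot: [[-1.0, 0.019, 0.004], [0.019, 1.0, -0.001], [-0.004, -0.001, -1.0]]
force: [-0.4, 1.1, 6.4]
width: 0.0588
gripper_force: 54.6
```

```bash
python3 -c "
from h import *
st=manip.read_state();print(st['time'],st['tcp_pos'],st['width'],st['gripper_force'],st['force'])
P=[.6173,-.0320,np.radians(-6.7)]
t=lw(P,(35,0,103));print(t)
plan([(.627,-.2628,.06,179,5),(.63,-.19,.20,176,None),(t[0],t[1],.14,173.3,None)],1)"
```

```text
20.0 [ 0.62929612 -0.26408232  0.02240246] 0.05880356712778704 54.590540528297424 [-0.37041972  1.08688938  6.44214129]
[ 0.65206097 -0.03608348  0.103     ]
from [ 0.6293 -0.2641  0.0224] rows 18
offset [[.0,.0,-.004],[.001,.0,-.009],[.001,.001,-.011],[.0,.0,-.01],[.0,.0,-.004],[-.0,.005,-.01],[-.0,.014,-.026],[-.0,.018,-.034]] spin [np.float64(-0.0), np.float64(-0.0), np.float64(-0.1), np.float64(0.0), np.float64(0.0), np.float64(0.2), np.float64(0.6), np.float64(0.7)] hand [1,1,1,1,1,1,1,1]
offset [[-.0,.017,-.033],[-.0,.014,-.026],[.0,.005,-.011],[-.001,.009,.003],[-.001,.022,.009],[-.002,.03,.012],[-.002,.033,.013],[-.001,.031,.011]] spin [np.float64(0.7), np.float64(0.6), np.float64(0.2), np.float64(0.2), np.float64(0.3), np.float64(0.6), np.float64(0.5), np.float64(0.6)] hand [1,1,1,1,1,1,1,1]
offset [[-.001,.022,.009],[-.0,.008,.003]] spin [np.float64(0.4), np.float64(0.1)] hand [1,1]
end [ 0.6519 -0.0364  0.1404] 173.3148206102564
```

Request:
servo_tool --pt "0 0 -0.004" --pt "0 0 -0.009" --pt "0 0 -0.011" --pt "0 0 -0.01" --pt "0 0 -0.004" --pt "0 0.005 -0.01" --pt "0 0.014 -0.026" --pt "0 0.018 -0.034" --spin '[0,0,0,0,0,0.2,0.6,0.7]' --hand '[1,1,1,1,1,1,1,1]'

```text
time: 20.67
tcp_pos: [0.6265, -0.2267, 0.1261]
ee_rot: [[-0.999, 0.049, -0.007], [0.049, 0.999, 0.002], [0.007, 0.001, -1.0]]
force: [2.1, 0.2, -2.2]
width: 0.0587
gripper_force: 54.2
```

Request:
servo_tool --pt "0 0.017 -0.033" --pt "0 0.014 -0.026" --pt "0 0.005 -0.011" --pt "-0.001 0.009 0.003" --pt "-0.001 0.022 0.009" --pt "-0.002 0.03 0.012" --pt "-0.002 0.033 0.013" --pt "-0.001 0.031 0.011" --spin '[0.7,0.6,0.2,0.2,0.3,0.6,0.5,0.6]' --hand '[1,1,1,1,1,1,1,1]'

```text
time: 21.33
tcp_pos: [0.6468, -0.0661, 0.1464]
ee_rot: [[-0.994, 0.112, -0.006], [0.112, 0.994, 0.0], [0.006, -0.0, -1.0]]
force: [-0.2, 0.5, -2.2]
width: 0.0584
gripper_force: 54.2
```

Request:
servo_tool --pt "-0.001 0.022 0.009" --pt "0 0.008 0.003" --pt "0 0 0" --pt "0 0 0" --pt "0 0 0" --pt "0 0 0" --spin '[0.4,0.1,0,0,0,0]' --hand '[1,1,1,1,1,1]'

```text
time: 21.83
tcp_pos: [0.6529, -0.0388, 0.1385]
ee_rot: [[-0.993, 0.12, 0.0], [0.12, 0.993, -0.0], [-0.0, -0.0, -1.0]]
force: [-0.4, 0.1, -1.0]
width: 0.0588
gripper_force: 54.2
```

Run:
```python
from h import *
import pickle
s=manip.snapshot("wrist");pickle.dump(s,open("w7.pkl","wb"))
st=manip.read_state();print(st['time'],st['tcp_pos'],st['width'],st["force"],np.array(st["ee_rot"])[2].round(4))
# held log front end in wrist picture: strongest horizontal edges near column 320
g=cv2.cvtColor(s["frame"],cv2.COLOR_RGB2GRAY).astype(float)[:,300:340].mean(1); d=np.diff(g); print([(int(i),round(d[i])) for i in np.argsort(-abs(d))[:8]])
K,R,t=cam(s);c=-R.T@t;E=R.T@np.array([[0.001,1,0],[-.963,.001,-.271],[-.271,0,.963]]);tcp=c-E@np.array([.06926,.00056,-.13562])
for dl in(0,.002,.004): print(dl,[proj(s,tcp+E@np.array([.06+dl,0,-.0076-zz])).round(1)[1] for zz in(.03,0,-.03)])
plan([(.6537,-.0366,.105,173.3,6)],1)
```

```text
21.8833 [ 0.6529907  -0.03871301  0.13873177] 0.05850318508013037 [ 0.72117706 -0.05004612 -2.17380024] [-6.e-04  1.e-04 -1.e+00]
[(352, -48), (353, -46), (52, 40), (351, -38), (122, -31), (340, 29), (121, -27), (51, 26)]
0 [np.float64(137.3), np.float64(129.7), np.float64(125.0)]
0.002 [np.float64(130.3), np.float64(124.3), np.float64(120.6)]
0.004 [np.float64(123.3), np.float64(118.9), np.float64(116.1)]
from [ 0.653  -0.0387  0.1387] rows 6
offset [[-.0,.0,.002],[-.0,.001,.007],[-.0,.0,.008],[-.0,.001,.008],[-.0,.0,.006],[-.0,.0,.003]] spin [np.float64(-0.0), np.float64(-0.1), np.float64(-0.0), np.float64(-0.1), np.float64(-0.0), np.float64(-0.0)] hand [1,1,1,1,1,1]
end [ 0.6532 -0.0367  0.1047] 173.28044242836287
```

Request:
servo_tool --pt "0 0 0.002" --pt "0 0.001 0.007" --pt "-0.001 0 0.008" --pt "0 0.001 0.008" --pt "0 0 0.006" --pt "0 0 0.003" --pt "0 0 0" --pt "0 0 0" --spin '[0,-0.1,0,-0.1,0,0,0,0]' --hand '[1,1,1,1,1,1,1,1]'

```text
time: 22.55
tcp_pos: [0.6543, -0.0354, 0.104]
ee_rot: [[-0.993, 0.115, -0.0], [0.115, 0.993, -0.0], [0.0, -0.0, -1.0]]
force: [0.5, -0.3, -1.6]
width: 0.0586
gripper_force: 54.2
```

Request:
servo_tool --pt "0 0 0.001" --pt "0 0 0.002" --pt "0 0 0.002" --pt "0 0 0.001" --pt "0 0 0" --pt "0 0 0" --spin '[0,0,0,0,0,0]' --hand '[1,1,1,1,1,1]'

```text
time: 23.05
tcp_pos: [0.6542, -0.0355, 0.0983]
ee_rot: [[-0.993, 0.115, -0.0], [0.115, 0.993, -0.0], [0.0, -0.0, -1.0]]
force: [0.0, 0.1, -2.3]
width: 0.0585
gripper_force: 54.2
```

Request:
servo_tool --pt "0 -0.001 0" --pt "0 0 0.001" --pt "0 0 0.001" --pt "0 0 0" --pt "0 0 0" --pt "0 0 0" --spin '[0,0,0,0,0,0]' --hand '[1,1,1,1,1,1]'

```text
time: 23.55
tcp_pos: [0.6542, -0.0365, 0.0965]
ee_rot: [[-0.993, 0.115, 0.0], [0.115, 0.993, -0.0], [-0.0, -0.0, -1.0]]
force: [0.4, -0.2, -1.1]
width: 0.0587
gripper_force: 54.5
```

Request:
servo_tool --pt "0 0 0.001" --pt "0 0 0" --pt "0 0 0" --spin '[0,0,0]' --hand '[1,1,1]'

```text
time: 23.8
tcp_pos: [0.6544, -0.0365, 0.0961]
ee_rot: [[-0.993, 0.114, 0.001], [0.114, 0.993, -0.0], [-0.001, -0.0, -1.0]]
force: [-1.1, -0.3, 2.2]
width: 0.0583
gripper_force: 54.8
```

Request:
servo_tool --pt "0 0 0" --pt "0 0 0" --pt "0 0 0" --pt "0 0 0" --pt "0 0 0" --pt "0 0 0" --pt "0 0 0" --pt "0 0 0" --spin '[0,0,0,0,0,0,0,0]' --hand '[1,1,1,1,1,-0.38,-0.42,-0.46]' --newtons 20

```text
time: 24.47
tcp_pos: [0.6539, -0.0363, 0.0947]
ee_rot: [[-0.993, 0.116, -0.0], [0.116, 0.993, 0.001], [0.0, 0.0, -1.0]]
force: [-0.3, -0.6, -0.2]
width: 0.062
gripper_force: 0.0
```

Request:
servo_tool --pt "0 0 0" --pt "0 0 0" --pt "0 0 0" --pt "0 0 0" --pt "0 0 0" --spin '[0,0,0,0,0]' --hand '[-0.5,-0.6,-0.7,-0.8,-0.8]'

```text
time: 24.88
tcp_pos: [0.6541, -0.0365, 0.0951]
ee_rot: [[-0.993, 0.115, -0.0], [0.115, 0.993, 0.0], [0.0, 0.0, -1.0]]
force: [-0.4, -0.1, 0.3]
width: 0.0768
gripper_force: 0.0
```

Released cleanly. Now I'll lift straight up, clear the load and check it.

Request:
servo_tool --pt "0 0 -0.003" --pt "0 0 -0.008" --pt "0 0 -0.014" --pt "0 0 -0.02" --pt "0 0 -0.025" --pt "0 0 -0.025" --pt "0 0 -0.02" --pt "0 0 -0.01" --spin '[0,0,0,0,0,0,0,0]' --hand '[-0.8,-0.8,-0.8,-0.8,-0.8,-0.8,-0.8,-0.8]'

```text
time: 25.55
tcp_pos: [0.6555, -0.0365, 0.2249]
ee_rot: [[-0.993, 0.115, 0.007], [0.115, 0.993, 0.0], [-0.007, 0.001, -1.0]]
force: [0.3, -0.1, 0.3]
width: 0.0768
gripper_force: 0.0
```

Request:
servo_tool --pt "0.01 0 0" --pt "0.025 0 0" --pt "0.035 0 0" --pt "0.035 0 0" --pt "0.025 0 0" --pt "0.01 0 0" --pt "0 0 0" --pt "0 0 0" --spin '[0,0,0,0,0,0,0,0]' --hand '[-0.8,-0.8,-0.8,-0.8,-0.8,-0.8,-0.8,-0.8]'

```text
time: 26.22
tcp_pos: [0.5156, -0.0202, 0.2209]
ee_rot: [[-0.993, 0.115, 0.002], [0.115, 0.993, 0.0], [-0.002, 0.0, -1.0]]
force: [0.4, -0.2, 0.6]
width: 0.0769
gripper_force: 0.0
```

Run:
```python
from h import *
a=manip.snapshot("scene");st=manip.read_state();print(st["time"],st["tcp_pos"])
import pickle;b0=pickle.load(open("s0.pkl","rb"))[0]
b=manip.snapshot("side")
for n,s in(("scene",a),("side",b)):
  for x,z in(("log_big",.1034),("log_a",.072)):
    for r in manip.regions_of(n,x):
      p=ray(s,r["uv"],z)
      if abs(p[0]-.65)<.07 and abs(p[1]+.036)<.09: print(n,x,round(r["score"],2),r["pixels"].sum(),np.round(fitcyl([(s,r["pixels"].astype(float))],(*p[:2],np.radians(173.3)),.03 if x=="log_big" else .017,.12,z)[:4],4))
```

```text
26.2667 [ 0.51618638 -0.02021435  0.22067075]
scene log_a 0.88 381 [ 6.482000e-01 -7.430000e-02  1.797589e+02  3.201569e+02]
scene log_a 0.79 295 [6.567000e-01 2.500000e-03 1.729470e+02 3.934196e+02]
side log_big 0.98 1032 [ 6.532000e-01 -3.450000e-02  1.757963e+02  1.412078e+02]
side log_a 0.69 531 [ 6.572000e-01 -2.000000e-04  1.712465e+02  1.306941e+02]
```

```bash
python3 -c "
from rig import manip
print(manip.close_job())"
```

```text
the job is handed in; nothing more can be done
None
```

The lorry is loaded and the job handed in at about 26 s: a slim log in each groove, then the thick log on top, each lowered to contact, held and released; end-to-end centring was measured only to within about 3 mm.

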